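# Lay up the bar service caddy

## Robot

A 6-joint arm with a two-finger parallel gripper is mounted at the origin on a cart in front of the work surface, level with it; the furniture and walls round the work are solid. World frame = base frame: x ahead of the robot, y to its left, z up, the work surface at z = 0. Lengths are in m, angles in rad, forces in N, time in s.
With the tool pointing down it reaches from about 0.225 to 0.875 m from the base axis. Payload 3.4 kg.
Tool frame: the origin (TCP) lies midway between the tips of the shut fingers; the grasp point (between the pads) lies 19 mm behind it (bot.hold_point_z is the distance from the TCP to the grasp point, in m); z points along the fingers, y is the line along which they close (so a half turn about z gives the same grasp; the last joint's range is limited). The gripper opens to 85 mm and grips with 20 to 120 N. Pads are 22 mm wide; open, the fingers measure 114 mm over their backs; the gripper's body (76 mm by 85 mm) begins 54 mm behind the grasp point. The pads swing forward as they close: fully open they stand 13 mm farther back than shut.
Start: joints at [-1.416, 0.276, 1.505, -0, 1.361, -0.121], TCP at [0.157, -0.553, 0.201] pointing down, gripper open.
Joint ranges: [-2.89, 2.89], [-0.75, 2.08], [0.22, 2.7], [-1.18, 4.32], [0.11, 2.71], [-2.7, 2.7]. Speed limits (rad/s): [2.57, 2.57, 3.14, 3.14, 3.14, 3.14].

## Interface

Orientations are given as a unit quaternion [x, y, z, w].
In Python, from plant import bot gives the robot as it stands.
- The arm moves only by the tool step_arm, never from a script. Its argument "targets" is a list of rows, each a list of 2 entries, a list of its own where there are three numbers: the shift along the world's x, y, z in cm, then the turn about the world's z in rad. A call has 1 to 12 rows; each row is the pose to reach, as a shift and turn from the pose commanded when the call began; what a row does not reach only later rows make up. A row lasts 1/10 s, in which the tool goes at most 50 mm and 8.59 degrees, less where a joint would pass 70% of its speed; a pose out of reach is approached as far as the arm can. A call with a gripper value outside its range is refused whole. "fingers" is the opening, from 0 (shut) to 1 (fully open), set as the call begins (left out, the last holds). The fingers move at their own pace and stop on an object; the grip force is fixed at half the most. Time passes only in rows, so rows that repeat a pose let the fingers close. It gives the time, the measured TCP pose, the force, the opening and the grip force at its end, in the units of the state.
- bot.sense(): the state, without advancing time (a new reading comes with each control period).
- bot.camera(name): name is "side" or "top" or "wrist"; returns the picture (480x640x3 uint8, blue, green, red); there is no depth.
- bot.get_calibration(name): a dict with "fx", "fy", "cx", "cy" (pixels), "R" (3x3) and "t" (3): a world point X has camera coordinates R X + t; the wrist camera has in their place "tool_from_camera" (4x4, takes a point from camera to tool coordinates, whose origin is the TCP and whose axes are the flange's). Camera axes: x right, y down, z forward; pixel columns grow to the right and rows downward; lengths in m; the calibration is good to about 2 mm. A picture is of the moment at which its call begins: read the wrist's pose just before it. get_calibration takes no time and is no camera call.
- bot.close_job(): hands the job in; it is judged then, once.
Trained networks look in the newest picture that a camera, given by its name, has taken for a name from the list of things; names that differ only in an ending like _2 or _b are one class to them, and where a whole thing is asked for, a point or a joint stands for the part that bears it (a point fixed in the world has none). Each returns a list of dicts, best first, with "conf" (0 to 1); they miss things now and then, are a little off and sometimes report something else, mostly with a low value. They report only what shows in the picture. A call takes as long as a camera call. They do not tell look-alikes from the thing itself.
- bot.cut_out(camera, query): "region" (480x640 bool, what is visible of it) and "bbox" ([left, top, right, bottom] in pixels, round what is visible of it).
The state is a dict: "t": time; "qpos": joint angles; "dq": joint speeds; "joint_torque": joint torques, N m; "ee_pos": TCP position; "ee_rot": TCP orientation; "ft_force": force on the tool from outside, world axes, zero at the start; "wrist_torque": the same for the moment, N m; "width": finger opening in m; "grip_force": force on a finger pad.
Only numpy, scipy, OpenCV 4.12 (cv2) and the standard library are available. Lean on these libraries where they do the work, as an engineer would, in place of code of your own. Each camera call takes 0.05 s, during which the arm holds its last target. There are 200 camera calls.

## Task

Lay up the wooden service caddy: stand the steel juice cup upright on the sprung platform in the blue well so that it sinks under the cup, stand the steel jigger upright in the black square pocket, lay the green lime in the green bowl and set the tealight with amber wax upright and flat in the orange dish. The lemon and the tealight with white wax do not belong in it: leave them where they lie.

Things in the scene. Friction and masses are not known exactly. Their poses are not given: they have to be found in the camera images.
- cup: steel juice cup, open at the top, standing upright, loose: 57 mm tall, 65 mm across at the rim and 56 mm at the foot, about 0.11 kg. Origin: centre of its underside, z up.
- jigger: double-cone steel jigger, standing upright, loose: 73 mm tall, 43 mm across at both ends, narrow waist (for contact it is a plain 42 mm cylinder), 0.09 kg. Origin: centre of its underside, z up.
- lime_center (a point): centre of the loose green lime, 51 mm long (its own x axis), 42 mm wide (y) and 42 mm high; at the start it lies with x level, its centre 21 mm above the worktop. About 0.04 kg.
- candle_amber: loose tealight candle with amber-brown wax in a metal cup: 38 mm diameter, 15 mm to the rim (wick to 18 mm), 0.02 kg. Origin: centre of its underside, z up.
- lemon_center (a point): centre of the loose yellow lemon (72 x 55 x 54 mm), 27 mm above the worktop. Does not belong: leave it.
- candle_white: loose tealight candle with white wax, otherwise like the amber one: 38 mm diameter, 15 mm to the rim. Does not belong: leave it.
- cup_lift: sprung cup well: blue round tube fixed in the caddy, 92 mm outside, 80 mm inside, rim 46 mm above its origin. In it a steel disc platform, its top 40 mm above the origin when empty; it sinks under weight (0.2 N preload, 60 N/m, at most 22 mm), 11 to 19 mm under the cup. Origin: centre of its underside, on the caddy's floor 8 mm above the worktop; x, y along the caddy's sides.
- lime_bowl: shallow green round bowl fixed in the caddy (a fixed wooden tray 250 mm square, walls 28 mm high; its 4 holders stand two by two, 106 mm apart, in any order): 78 mm outside, about 68 mm inside, flat inner floor 5 mm and rim 13 mm above its origin. Origin: centre of its underside, on the caddy's floor 8 mm above the worktop; axes along the caddy's sides.
- jigger_pocket: black square open pocket fixed in the caddy: 74 x 74 mm outside, 64 x 64 mm inside, inner floor 5 mm and rim 32 mm above its origin. Origin: centre of its underside, on the caddy's floor 8 mm above the worktop; axes along the caddy's sides.
- candle_dish: shallow orange round dish fixed in the caddy: 72 mm outside, 64 mm inside, inner floor 5 mm and rim 9 mm above its origin. Origin: centre of its underside, on the caddy's floor 8 mm above the worktop; axes along the caddy's sides.
Mind the look-alikes: they are no part of the job. What is shaped like the part that bears lime_center but purple or red is not meant.

How it is judged:
At the end, for the whole second after the job is handed in: At rest, upright within 0.15 rad: cup in the blue well, within 15 mm of centre, platform sunk 6 mm or more; jigger on the black pocket's floor and amber tealight on the orange dish's floor, within 16 mm. Lime in the green bowl within 20 mm. Lemon, white tealight moved under 30 mm (horizontal distance between cup and cup_lift below 0.015 m and z of cup in the frame of cup_lift between 0.015 and 0.034 m and angle between each of cup, jigger, candle_amber's own z axis and vertical below 0.15 rad and linear speed of each of cup, jigger, candle_amber below 0.02 m/s and horizontal distance between jigger and jigger_pocket below 0.016 m and z of jigger in the frame of jigger_pocket between 0.001 and 0.012 m and horizontal distance between lime_center and lime_bowl below 0.02 m and z of lime_center in the frame of lime_bowl between 0.018 and 0.036 m and horizontal distance between candle_amber and candle_dish below 0.016 m and z of candle_amber in the frame of candle_dish between 0.002 and 0.01 m and distance of each of lemon_center, candle_white from where it was at the start of the episode below 0.03 m); the robot touches nothing.
It fails at once if the lemon is moved more than 30 mm (distance of lemon_center from where it was at the start of the episode above 0.03 m).
It fails at once if the white tealight is moved more than 30 mm (distance of candle_white from where it was at the start of the episode above 0.03 m).
It also fails if it takes over 125 s, if anything falls off the work surface, if the arm or the gripper's body presses on something with over 40 N, if the wrist force passes 120 N, or if a joint passes its speed limit or range.

## Working session

There is one attempt and no reset: what is moved stays moved. The work goes in short steps, Python scripts to look and compute and a tool call to move; the robot and the scene stay as the last step left them, time stands still between calls to the robot, and variables do not carry over. Pictures are saved under pics/ and viewed, at most 14 in all, crops included, and the job is handed in when it is done.

Besides the shell and the picture viewer there is one more tool, called as name(argument=value, ...) on one line, values as JSON. step_arm: Moves the arm, as the interface text tells. Its arguments: {"type":"object","properties":{"targets":{"type":"array","items":{"type":"array"}},"fingers":{"type":"number"}},"required":["targets"]}

```bash
mkdir -p pics; ls
cat > h.py <<'E'
from plant import bot
import numpy as np, cv2
def ray(cam,u,v,z,cal=None):
    c=bot.get_calibration(cam)
    d=np.array([(u-c['cx'])/c['fx'],(v-c['cy'])/c['fy'],1.])
    if 'R' in c:
        R=np.array(c['R']);t=np.array(c['t']);o=-R.T@t;d=R.T@d
    else:
        from scipy.spatial.transform import Rotation as Ro
        s=bot.sense();T=np.array(c['tool_from_camera']);W=Ro.from_quat(s['ee_rot']).as_matrix()
        o=W@T[:3,3]+np.array(s['ee_pos']);d=W@T[:3,:3]@d
    return o+d*(z-o[2])/d[2]
E
python3 - <<'E'
from h import *
for n in ['top','side']:
    im=bot.camera(n);cv2.imwrite(f'pics/{n}0.png',im)
    c=bot.get_calibration(n);R=np.array(c['R']);print(n,c['fx'],-R.T@np.array(c['t']))
zt={'cup':.057,'jigger':.073,'lime_center':.021,'candle_amber':.015,'lemon_center':.027,'candle_white':.015,'cup_lift':.054,'lime_bowl':.021,'jigger_pocket':.04,'candle_dish':.017}
for q,z in zt.items():
    for r in bot.cut_out('top',q)[:4]:
        b=r['bbox'];u,v=(b[0]+b[2])/2,(b[1]+b[3])/2
        print(q,round(r['conf'],2),[int(x) for x in b],ray('top',u,v,z).round(3))
print(bot.sense())
E
```

```text
pics
top 477.45652343498193 [ 0.38130552 -0.05603058  0.98050822]
side 578.6810655705967 [0.49190184 0.99926425 0.77218277]
cup 0.8 [335, 243, 363, 280] [ 0.458 -0.089  0.057]
jigger 0.87 [398, 263, 420, 282] [ 0.436 -0.202  0.073]
lime_center 0.81 [472, 297, 492, 315] [ 0.373 -0.353  0.021]
lime_center 0.8 [357, 307, 380, 328] [ 0.351 -0.129  0.021]
lime_center 0.73 [410, 304, 432, 327] [ 0.355 -0.232  0.021]
candle_amber 0.51 [422, 185, 441, 208] [ 0.595 -0.261  0.015]
lemon_center 0.86 [475, 212, 512, 241] [ 0.532 -0.382  0.027]
candle_white 0.64 [346, 162, 357, 178] [ 0.652 -0.097  0.015]
cup_lift 0.64 [201, 239, 251, 284] [0.46  0.151 0.054]
lime_bowl 0.68 [224, 192, 264, 232] [0.563 0.124 0.021]
jigger_pocket 0.86 [151, 228, 200, 271] [0.484 0.256 0.04 ]
jigger_pocket 0.42 [179, 185, 213, 218] [0.582 0.219 0.04 ]
candle_dish 0.86 [179, 187, 212, 217] [0.586 0.226 0.017]
{'t': 0.6, 'qpos': array([-1.41601080e+00,  2.75910661e-01,  1.50490025e+00,  3.54139366e-05,
        1.36071452e+00, -1.20987465e-01]), 'dq': array([ 0.00106797,  0.00030159, -0.00060469,  0.0015461 , -0.00084807,
        0.00119869]), 'joint_torque': array([-3.13164983e-04, -4.16388881e+01, -2.45987213e+01, -2.74950517e-04,
        4.13755433e-04,  5.38617002e-06]), 'ee_pos': array([ 0.15658721, -0.55330134,  0.20082183]), 'ee_rot': array([9.90509216e-01, 1.37446322e-01, 1.78832562e-05, 3.33122640e-05]), 'ft_force': array([0.31431   , 1.01150866, 0.13812608]), 'wrist_torque': array([ 0.01351485, -0.02121036, -0.00643056]), 'grip_force': 0.0, 'width': 0.08549159082147638}
```

Run:
```python
import cv2
a=cv2.imread('pics/top0.png')
cv2.imwrite('pics/topc.png',cv2.resize(a[140:340,130:530],(800,400),interpolation=cv2.INTER_CUBIC))
```

```text
(no output)
```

View pics/topc.png

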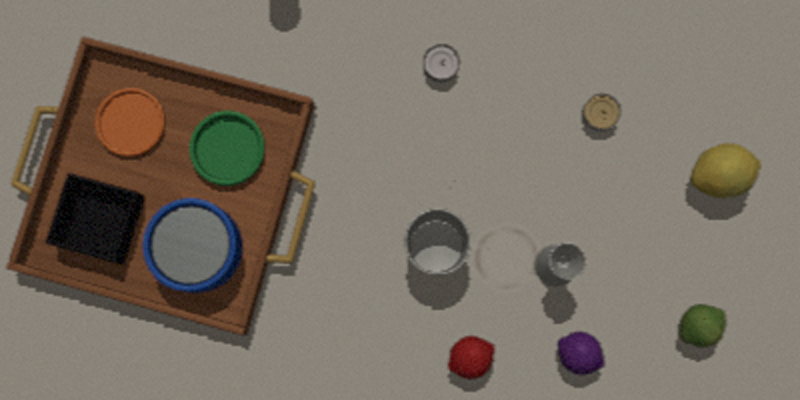

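View pics/side0.png

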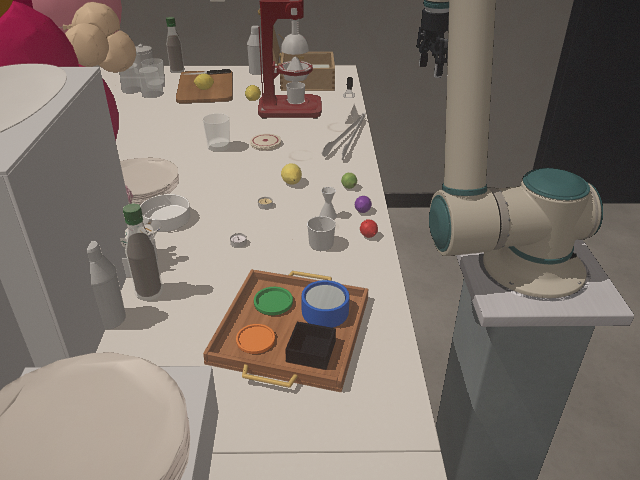

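Candidates (top image px): lime-like things are green (481,302), purple (420,316), red (365,318), so I choose green. For tealights, amber is at (431,196) and white at (350,171). For the citrus, the lemon is at (494,226). The caddy holders are orange (195,202), green (243,214), black (177,249) and blue (226,262). The measured spacing of about 106 mm fits.

step_arm(targets=[[[4,4,0],0],[[8,8,0],0],[[11,11,0],0],[[14,14,0],0],[[17,17,0],0],[[21,20,0],0],[[21,20,0],0],[[21,20,0],0]], fingers=1)

```text
t: 1.4
ee_pos: [0.3672, -0.3527, 0.2009]
ee_rot: [0.99, 0.139, -0.0, 0.0]
ft_force: [-0.2, -0.6, 0.9]
width: 0.0853
grip_force: 0.0
```

```bash
cat >> h.py <<'E'
def look(fn,qs,show=True):
    """wrist view: for each (query,z) print world centre, long-axis angle and mean colour"""
    s=bot.sense();im=bot.camera('wrist')
    q=s['ee_rot'];print('tcp',np.round(s['ee_pos'],4),'yaw',round(2*np.arctan2(q[1],q[0]),3))
    for n,z in qs:
        for r in bot.cut_out('wrist',n)[:4]:
            m=r['region'];b=r['bbox'];cs=max(cv2.findContours(m.astype('uint8'),0,1)[0],key=cv2.contourArea)
            P=np.array([ray('wrist',u,v,z)[:2] for u,v in cs[:,0]],np.float32)
            (c,wh,a)=cv2.minAreaRect(P); e=cv2.fitEllipse(P) if len(P)>5 else None
            print(n,round(r['conf'],2),[int(x) for x in b],'bgr',im[m].mean(0).astype(int),'bbc',ray('wrist',(b[0]+b[2])/2,(b[1]+b[3])/2,z)[:2].round(4),'rect',np.round(c,4),np.round(wh,4),round(a),'ell',[np.round(x,4) for x in e])
    cv2.imwrite('pics/'+fn,im)
E
python3 - <<'E'
from h import *
look('w1.png',[('lime_center',.021)])
print(bot.get_calibration('wrist'))
E
```

```text
tcp [ 0.3672 -0.3527  0.2009] yaw 0.279
lime_center 0.95 [287, 155, 347, 207] bgr [31 82 64] bbc [ 0.3811 -0.3505] rect [ 0.3806 -0.3522] [0.042  0.0419] 79 ell [array([ 0.3803, -0.3521]), array([0.0403, 0.0467]), np.float64(34.4205)]
lime_center 0.87 [143, 146, 196, 202] bgr [73 27 60] bbc [ 0.3536 -0.2327] rect [ 0.3536 -0.2305] [0.0436 0.0432] 10 ell [array([ 0.3535, -0.2309]), array([0.0429, 0.0469]), np.float64(156.7498)]
lime_center 0.83 [1, 115, 61, 167] bgr [ 17  19 105] bbc [ 0.35  -0.122] rect [ 0.3495 -0.1221] [0.0439 0.0479] 56 ell [array([ 0.3497, -0.1226]), array([0.0418, 0.0508]), np.float64(23.0532)]
{'fx': 431.06079802523476, 'fy': 431.06079802523476, 'cx': 316.0163704192102, 'cy': 242.95230562153532, 'tool_from_camera': array([[-6.75537685e-05, -9.44969318e-01, -3.27158959e-01,
         8.38630599e-02],
       [ 9.99999916e-01, -1.95964211e-04,  3.59538998e-04,
        -7.22361551e-04],
       [-4.03864769e-04, -3.27158907e-01,  9.44969252e-01,
        -1.72424002e-01],
       [ 0.00000000e+00,  0.00000000e+00,  0.00000000e+00,
         1.00000000e+00]])}
```

View pics/w1.png

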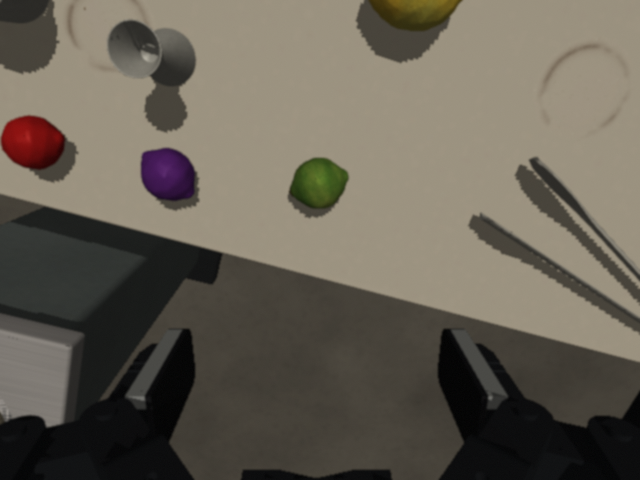

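The wrist view shows green lime at (318,182), purple at (168,175), red at (33,142), jigger at (140,50) and the lemon at the top. The lime's long axis points up and right in the image, about 127° in world.

step_arm(targets=[[[1,0,-1],-0.14],[[1.3,0,-2],-0.28],[[1.3,0,-3],-0.42],[[1.3,0,-4],-0.56],[[1.3,0,-5],-0.7],[[1.3,0,-6],-0.84],[[1.3,0,-7],-0.98],[[1.3,0,-8],-1.1],[[1.3,0,-9],-1.2],[[1.3,0,-9],-1.2],[[1.3,0,-9],-1.2]])

```text
t: 2.6
ee_pos: [0.3787, -0.3544, 0.1109]
ee_rot: [0.895, -0.446, -0.0, 0.0]
ft_force: [-0.2, 0.2, -0.2]
width: 0.0852
grip_force: 0.0
```

Run:
```python
from h import *
look('w2.png',[('lime_center',.021)])
```

```text
tcp [ 0.3787 -0.3544  0.1109] yaw -0.924
lime_center 0.92 [276, 194, 342, 270] bgr [27 72 56] bbc [ 0.3824 -0.3518] rect [ 0.3816 -0.3499] [0.0442 0.0435] 74 ell [array([ 0.3815, -0.3504]), array([0.0411, 0.0485]), np.float64(30.917)]
lime_center 0.86 [210, 352, 272, 415] bgr [62 22 50] bbc [ 0.3528 -0.2295] rect [ 0.3542 -0.2293] [0.0431 0.0533] 20 ell [array([ 0.3541, -0.2295]), array([0.0431, 0.0535]), np.float64(10.4242)]
lime_center 0.71 [172, 449, 197, 477] bgr [12 13 42] bbc [ 0.3466 -0.1411] rect [ 0.3453 -0.1441] [0.0088 0.0351] 59 ell [array([ 0.3469, -0.1444]), array([0.0086, 0.0351]), np.float64(57.979)]
```

View pics/w2.png

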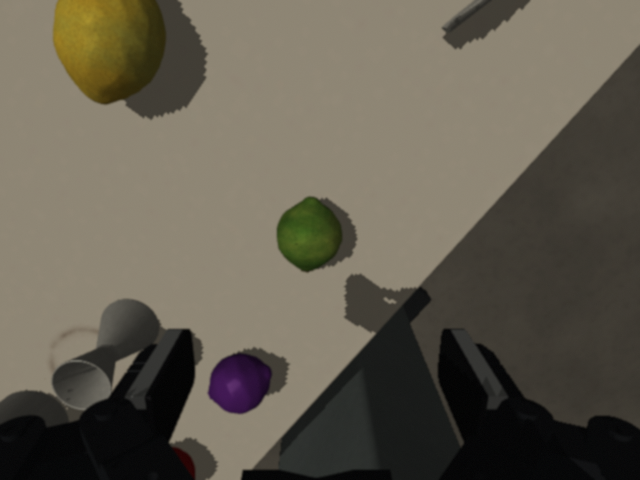

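The green lime is at (310,233) with its long axis vertical in the image, so the fingers will close across its 42 mm width. Descending.

step_arm(targets=[[[0.3,0.35,-2],0],[[0.3,0.35,-5],0],[[0.3,0.35,-8],0],[[0.3,0.35,-10],0],[[0.3,0.35,-10.5],0],[[0.3,0.35,-10.5],0]])

```text
t: 3.3
ee_pos: [0.3825, -0.35, 0.0058]
ee_rot: [0.895, -0.446, -0.0, -0.0]
ft_force: [-0.2, 0.5, -0.3]
width: 0.0849
grip_force: 0.0
```

step_arm(targets=[[[0,0,0],0],[[0,0,0],0],[[0,0,0],0],[[0,0,0],0],[[0,0,0],0],[[0,0,0],0],[[0,0,0],0],[[0,0,0],0]], fingers=0)

```text
t: 4.1
ee_pos: [0.3847, -0.3538, 0.0105]
ee_rot: [0.895, -0.445, 0.004, 0.003]
ft_force: [-3.7, -0.2, 24.6]
width: 0.0
grip_force: 12.7
```

step_arm(targets=[[[0,0,2],0],[[0,0,6],0],[[0,0,10],0],[[0,0,12],0],[[0,0,12],0],[[0,0,12],0]])

```text
t: 4.7
ee_pos: [0.3824, -0.3496, 0.1258]
ee_rot: [0.895, -0.446, 0.0, 0.0]
ft_force: [0.0, -0.1, 0.2]
width: 0.0001
grip_force: 0.0
```

Run:
```python
from h import *
look('w3.png',[('lime_center',.021)])
bot.camera('top')
for r in bot.cut_out('top','lime_center'): print(r['conf'],r['bbox'])
print(bot.sense()['width'],bot.sense()['grip_force'])
```

```text
tcp [ 0.3824 -0.3496  0.1258] yaw -0.924
lime_center 0.81 [285, 187, 350, 262] bgr [28 74 58] bbc [ 0.3808 -0.3502] rect [ 0.3802 -0.3497] [0.0428 0.0439] 71 ell [array([ 0.3804, -0.35  ]), array([0.0408, 0.0482]), np.float64(32.5337)]
lime_center 0.6 [220, 341, 272, 388] bgr [66 22 53] bbc [ 0.3575 -0.2304] rect [ 0.3572 -0.2306] [0.0358 0.044 ] 21 ell [array([ 0.3574, -0.2316]), array([0.0348, 0.0442]), np.float64(1.669)]
lime_center 0.52 [167, 444, 197, 468] bgr [10 11 79] bbc [ 0.3498 -0.1255] rect [ 0.3501 -0.1266] [0.0351 0.0057] 78 ell [array([ 0.3497, -0.1276]), array([0.0052, 0.0367]), np.float64(169.3232)]
0.82 [357.3, 306.1, 378.3, 332.3]
0.76 [467.8, 293.5, 494.9, 314.4]
0.67 [411.3, 304.4, 433.4, 325.9]
4.208639286436862e-06 0.0
```

View pics/w3.png

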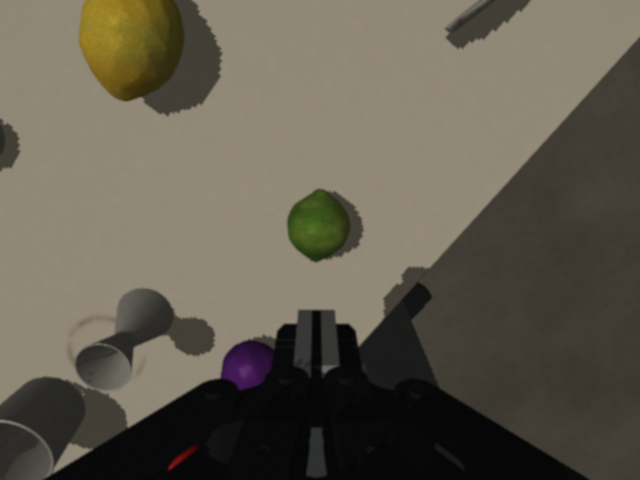

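The lime didn't move although the fingers shut completely. I'll descend open again, higher, and inspect before closing.

step_arm(targets=[[[0,0,0],0],[[0,0,0],0],[[0,0,0],0],[[0,0,0],0],[[0,0,0],0],[[0,0,-4],0],[[0,0,-8],0],[[0,0,-11.5],0],[[0,0,-11.5],0],[[0,0,-11.5],0]], fingers=1)

```text
t: 5.9
ee_pos: [0.3827, -0.3499, 0.011]
ee_rot: [0.895, -0.446, -0.0, -0.0]
ft_force: [0.8, -0.6, 0.0]
width: 0.0851
grip_force: 0.0
```

Run:
```python
from h import *
a=bot.camera('wrist'); s=bot.camera('side'); print(bot.sense()['ee_pos'])
c=cv2.resize(s[130:250,280:440],(800,600))
b=np.hstack([cv2.resize(a,(440,330)),cv2.resize(s[140:230,300:396],(352,330))])
cv2.imwrite('pics/w4.png',b)
```

```text
[ 0.38384247 -0.35128203  0.01268074]
```

View pics/w4.png

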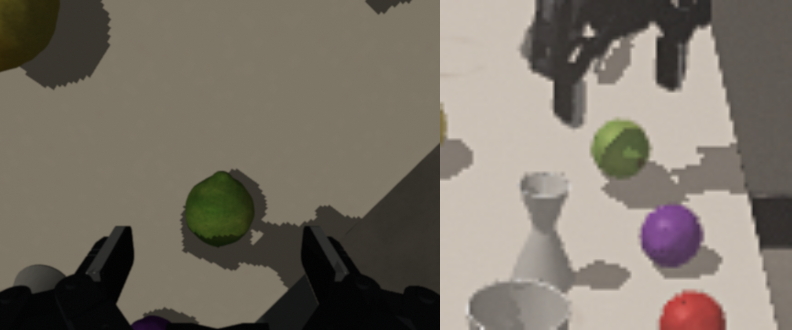

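The side crop shows the open fingertips about 35 mm above the lime's level, and the wrist image geometry (tip spacing 249 px gives a depth of about 0.148 m) agrees. So the real tips sit about 33 mm above the reported TCP. I'll go lower in stages, watching the force.

step_arm(targets=[[[-0.2,0.1,-1],0],[[-0.2,0.1,-2],0],[[-0.2,0.1,-2.6],0],[[-0.2,0.1,-3],0],[[-0.2,0.1,-3],0],[[-0.2,0.1,-3],0]])

```text
t: 6.6
ee_pos: [0.3806, -0.3489, -0.0193]
ee_rot: [0.895, -0.446, -0.0, 0.0]
ft_force: [-0.6, 1.1, 0.7]
width: 0.0855
grip_force: 0.0
```

Run:
```python
from h import *
a=bot.camera('wrist'); s=bot.camera('side'); print(bot.sense()['ee_pos'],bot.sense()['ft_force'])
b=np.hstack([cv2.resize(a,(440,330)),cv2.resize(s[140:230,300:396],(352,330))])
cv2.imwrite('pics/w5.png',b)
```

```text
[ 0.38078971 -0.34903893 -0.01898436] [ 0.22141777 -0.13478474 -0.88527993]
```

View pics/w5.png

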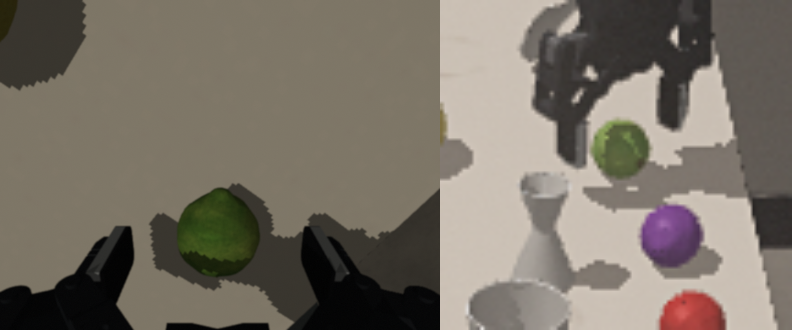

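TCP at -0.019 with no contact confirms the offset, and the open tips are now level with the lime's centre. 1 cm lower, then close.

step_arm(targets=[[[0,0,-0.5],0],[[0,0,-1],0],[[0,0,-1],0]])

```text
t: 7.0
ee_pos: [0.3801, -0.3482, -0.0299]
ee_rot: [0.895, -0.446, -0.001, -0.0]
ft_force: [-0.1, 0.0, 0.5]
width: 0.0854
grip_force: 0.0
```

step_arm(targets=[[[0,0,0],0],[[0,0,0],0],[[0,0,0],0],[[0,0,0],0],[[0,0,0],0],[[0,0,0],0],[[0,0,0],0]], fingers=0)

```text
t: 7.7
ee_pos: [0.3806, -0.349, -0.0286]
ee_rot: [0.895, -0.446, 0.0, 0.0]
ft_force: [-1.4, 1.2, 5.5]
width: 0.0386
grip_force: 59.7
```

step_arm(targets=[[[0,0,4],0],[[0,0,8],0],[[0,0,12],0],[[0,0,14],0],[[2,4,14],0.1],[[4,8,14],0.2],[[5,12,14],0.3],[[7,16,14],0.4],[[8,20,14],0.5],[[10,24,14],0.6],[[11,28,14],0.68],[[13,32,14],0.68]])

```text
t: 8.9
ee_pos: [0.5097, -0.027, 0.1106]
ee_rot: [0.993, -0.121, -0.001, 0.0]
ft_force: [1.3, -0.7, -0.3]
width: 0.0388
grip_force: 60.5
```

step_arm(targets=[[[2,4,0],0],[[3.5,8,0],0],[[4.5,12,0],0],[[5.1,15.4,0],0],[[5.1,15.4,0],0],[[5.1,15.4,0],0]])

```text
t: 9.5
ee_pos: [0.5612, 0.1257, 0.1103]
ee_rot: [0.993, -0.121, -0.0, 0.0]
ft_force: [-0.5, 0.1, -0.4]
width: 0.0389
grip_force: 60.5
```

Run:
```python
from h import *
look('w6.png',[('lime_center',.12),('lime_bowl',.021),('candle_dish',.017),('cup_lift',.054),('jigger_pocket',.04)])
```

```text
tcp [0.5612 0.1257 0.1103] yaw -0.242
lime_center 0.7 [252, 281, 378, 418] bgr [ 38 104  80] bbc [0.5395 0.1304] rect [0.5365 0.1308] [0.0545 0.0694] 76 ell [array([0.535 , 0.1312]), array([0.0546, 0.0689]), np.float64(75.699)]
lime_bowl 0.87 [255, 170, 378, 287] bgr [ 45 106  32] bbc [0.5634 0.1229] rect [0.563  0.1251] [0.0758 0.0767] 82 ell [array([0.5626, 0.1249]), array([0.0761, 0.0766]), np.float64(73.9464)]
candle_dish 0.71 [94, 171, 207, 276] bgr [ 30  87 196] bbc [0.5915 0.2259] rect [0.5914 0.2261] [0.0712 0.072 ] 51 ell [array([0.5909, 0.2259]), array([0.0705, 0.0722]), np.float64(20.4834)]
cup_lift 0.66 [253, 393, 376, 457] bgr [92 72 59] bbc [0.4422 0.1549] rect [0.4418 0.1555] [0.0815 0.0525] 78 ell [array([0.4443, 0.1552]), array([0.0582, 0.0801]), np.float64(176.4419)]
jigger_pocket 0.71 [90, 317, 215, 405] bgr [12 12 14] bbc [0.5072 0.249 ] rect [0.5071 0.246 ] [0.0833 0.0684] 76 ell [array([0.513, 0.248]), array([0.0608, 0.0939]), np.float64(8.6218)]
```

View pics/w6.png

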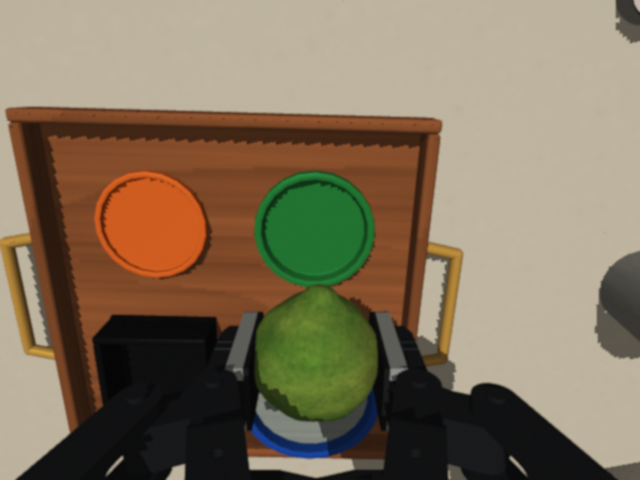

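The lime is held centred over the caddy, aligned, with the bowl at (315,229) and dish at (151,223). Lowering it into the bowl.

step_arm(targets=[[[0.1,0,-4],0],[[0.1,0,-8],0],[[0.1,0,-11],0],[[0.1,0,-12],0],[[0.1,0,-12.4],0],[[0.1,0,-12.4],0],[[0.1,0,-12.4],0]])

```text
t: 10.5
ee_pos: [0.5641, 0.1252, -0.0116]
ee_rot: [0.993, -0.122, 0.002, -0.0]
ft_force: [-0.3, 0.3, -0.0]
width: 0.0384
grip_force: 60.5
```

step_arm(targets=[[[0,0,0],0],[[0,0,0],0],[[0,0,0],0],[[0,0,0],0],[[0,0,0],0],[[0,0,4],0],[[0,0,8],0],[[0,0,12],0],[[0,0,15],0],[[0,0,15],0]], fingers=0.75)

```text
t: 11.5
ee_pos: [0.566, 0.1256, 0.1419]
ee_rot: [0.993, -0.122, 0.005, -0.001]
ft_force: [0.4, 0.1, 0.1]
width: 0.0642
grip_force: 0.0
```

Run:
```python
from h import *
look('w7.png',[('lime_center',.034),('lime_bowl',.021),('candle_dish',.017),('cup_lift',.054),('jigger_pocket',.04)])
```

```text
tcp [0.566  0.1256 0.1419] yaw -0.244
lime_center 0.58 [286, 188, 349, 260] bgr [ 38 103  79] bbc [0.5641 0.124 ] rect [0.5625 0.1243] [0.0421 0.0422] 22 ell [array([0.5626, 0.1242]), array([0.0398, 0.0466]), np.float64(71.5108)]
lime_bowl 0.97 [264, 170, 374, 274] bgr [42 99 32] bbc [0.5605 0.1233] rect [0.5585 0.1259] [0.0746 0.0764] 78 ell [array([0.5585, 0.1255]), array([0.0744, 0.076 ]), np.float64(74.8516)]
candle_dish 0.75 [120, 169, 222, 270] bgr [ 30  88 198] bbc [0.5855 0.2235] rect [0.5849 0.2239] [0.0682 0.0702] 13 ell [array([0.5852, 0.2238]), array([0.0682, 0.0699]), np.float64(27.252)]
cup_lift 0.84 [250, 299, 375, 432] bgr [86 64 51] bbc [0.4704 0.1499] rect [0.4676 0.1525] [0.0879 0.1087] 87 ell [array([0.4669, 0.1508]), array([0.0872, 0.1099]), np.float64(75.5247)]
cup_lift 0.72 [285, 187, 349, 261] bgr [ 38 103  78] bbc [0.5686 0.1226] rect [0.5674 0.1225] [0.039  0.0391] 24 ell [array([0.5674, 0.1225]), array([0.0366, 0.0433]), np.float64(72.2031)]
jigger_pocket 0.95 [119, 301, 227, 407] bgr [12 12 14] bbc [0.4945 0.2479] rect [0.5128 0.2557] [0.0536 0.112 ] 27 ell [array([0.5081, 0.253 ]), array([0.0556, 0.1023]), np.float64(29.1204)]
```

Lime sits within 5 mm of the bowl centre. Next, the amber tealight.

step_arm(targets=[[[0,-4,0],0],[[0,-8,0],0],[[0,-12,0],0],[[0,-16,0],0],[[0,-20,0],0],[[0,-24,0],0],[[1,-28,0],0],[[2,-32,0],0],[[2.6,-36,-2],0],[[2.6,-38.6,-4],0],[[2.6,-38.6,-5],0],[[2.6,-38.6,-5],0]], fingers=1)

```text
t: 13.0
ee_pos: [0.5865, -0.2598, 0.0835]
ee_rot: [0.992, -0.123, -0.003, -0.002]
ft_force: [-0.1, -0.6, 0.2]
width: 0.0852
grip_force: 0.0
```

Run:
```python
from h import *
look('w8.png',[('candle_amber',.015)])
```

```text
tcp [ 0.5865 -0.2598  0.0835] yaw -0.246
candle_amber 0.85 [276, 186, 339, 253] bgr [50 78 95] bbc [ 0.6022 -0.2578] rect [ 0.6023 -0.2587] [0.0384 0.0403] 76 ell [array([ 0.6019, -0.2588]), array([0.0379, 0.0407]), np.float64(74.2677)]
```

View pics/w8.png

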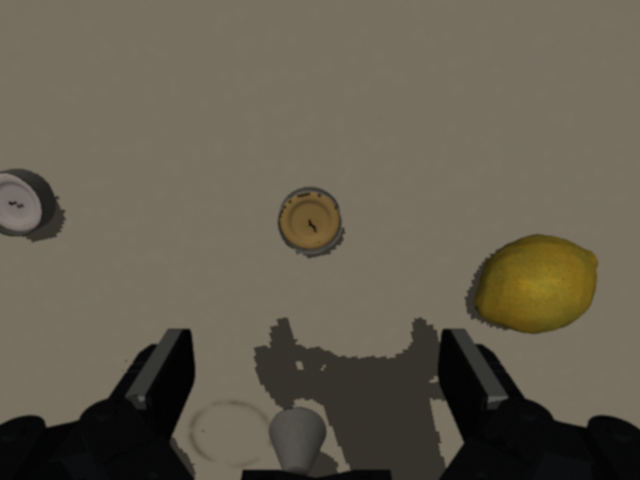

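The amber tealight is at (308,221), with white at (18,203) and the lemon at (540,285), both well clear of the fingers.

step_arm(targets=[[[0.7,0.1,-2],0],[[1.4,0.1,-5],0],[[1.4,0.1,-8],0],[[1.4,0.1,-9.5],0],[[1.4,0.1,-9.5],0],[[1.4,0.1,-9.5],0],[[1.4,0.1,-9.5],0]])

```text
t: 13.8
ee_pos: [0.604, -0.2599, -0.0061]
ee_rot: [0.993, -0.121, 0.002, 0.001]
ft_force: [0.4, 0.3, 0.5]
width: 0.0856
grip_force: 0.0
```

Run:
```python
from h import *
look('w9.png',[('candle_amber',.015)])
```

```text
tcp [ 0.604  -0.2599 -0.0061] yaw -0.243
candle_amber 0.71 [268, 274, 362, 368] bgr [49 74 89] bbc [ 0.6023 -0.2592] rect [ 0.6017 -0.2598] [0.0375 0.0433] 74 ell [array([ 0.6018, -0.2595]), array([0.0375, 0.0432]), np.float64(74.6427)]
```

step_arm(targets=[[[-0.1,0,-1.2],0],[[-0.1,0,-2.1],0],[[-0.1,0,-2.4],0],[[-0.1,0,-2.4],0],[[-0.1,0,-2.4],0]])

```text
t: 14.4
ee_pos: [0.6015, -0.2599, -0.0325]
ee_rot: [0.993, -0.122, -0.0, -0.0]
ft_force: [-0.6, -0.4, 0.6]
width: 0.0856
grip_force: 0.0
```

step_arm(targets=[[[0,0,0],0],[[0,0,0],0],[[0,0,0],0],[[0,0,0],0],[[0,0,0],0],[[0,0,0],0],[[0,0,0],0]], fingers=0)

```text
t: 15.1
ee_pos: [0.6022, -0.2601, -0.0313]
ee_rot: [0.993, -0.122, 0.001, 0.0]
ft_force: [-0.8, 0.2, 6.0]
width: 0.0356
grip_force: 62.9
```

step_arm(targets=[[[0,0,4],0],[[0,0,8],0],[[0,0,12],0],[[0,4,13],0],[[0,8,13],0],[[0,12,13],0],[[0,16,13],0],[[0,20,13],0],[[0,24,13],0],[[0,28,13],0],[[-0.5,32,13],0],[[-1,36,13],0]])

```text
t: 16.3
ee_pos: [0.5909, 0.1018, 0.0973]
ee_rot: [0.993, -0.122, -0.0, 0.0]
ft_force: [0.6, -0.3, -0.3]
width: 0.0356
grip_force: 60.1
```

step_arm(targets=[[[0,4,0],0],[[-0.2,8,0],0],[[-0.4,11,0],0],[[-0.4,12.6,0],0],[[-0.4,12.6,0],0],[[-0.4,12.6,0],0],[[-0.4,12.6,0],0]])

```text
t: 17.0
ee_pos: [0.5877, 0.2245, 0.0977]
ee_rot: [0.992, -0.122, -0.0, 0.001]
ft_force: [1.0, -0.4, -0.4]
width: 0.0353
grip_force: 60.1
```

Run:
```python
from h import *
look('w10.png',[('candle_amber',.10),('candle_dish',.017),('lime_center',.034)])
```

```text
tcp [0.5877 0.2245 0.0977] yaw -0.246
candle_amber 0.97 [263, 294, 368, 404] bgr [ 77 114 135] bbc [0.5618 0.2314] rect [0.5607 0.2317] [0.0478 0.0593] 76 ell [array([0.5602, 0.2317]), array([0.0488, 0.0606]), np.float64(76.1858)]
candle_dish 0.77 [248, 177, 365, 289] bgr [ 30  87 197] bbc [0.5912 0.2297] rect [0.5906 0.2291] [0.07   0.0711] 60 ell [array([0.5905, 0.229 ]), array([0.0701, 0.0713]), np.float64(74.0939)]
lime_center 0.57 [453, 197, 530, 280] bgr [ 36 100  75] bbc [0.5672 0.1253] rect [0.565  0.1254] [0.0468 0.0426] 16 ell [array([0.5655, 0.1254]), array([0.0433, 0.0485]), np.float64(98.6467)]
```

View pics/w10.png

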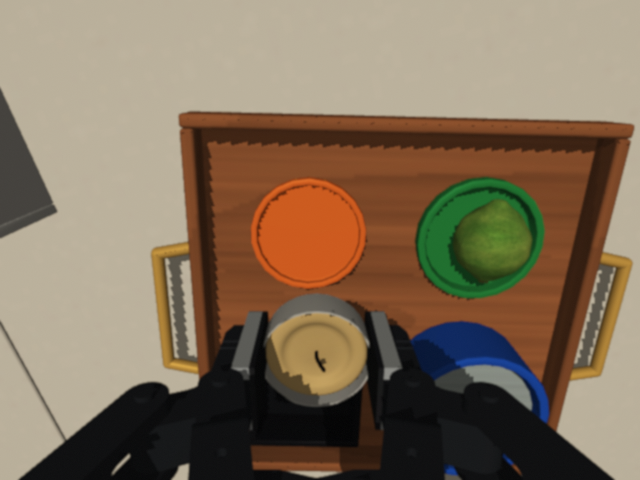

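The tealight is held level, the dish is at (308,233), and the lime sits in its bowl.

step_arm(targets=[[[0.2,0.35,-4],0],[[0.2,0.35,-8],0],[[0.2,0.35,-10.5],0],[[0.2,0.35,-11.2],0],[[0.2,0.35,-11.5],0],[[0.2,0.35,-11.5],0],[[0.2,0.35,-11.5],0]])

```text
t: 17.9
ee_pos: [0.5911, 0.23, -0.0155]
ee_rot: [0.993, -0.122, 0.002, -0.001]
ft_force: [0.1, 0.2, 0.0]
width: 0.0352
grip_force: 60.1
```

step_arm(targets=[[[0,0,0],0],[[0,0,0],0],[[0,0,0],0],[[0,0,0],0],[[0,0,0],0],[[0,0,4],0],[[0,0,8],0],[[0,0,12],0],[[0,0,16],0],[[0,0,16],0]], fingers=0.65)

```text
t: 18.9
ee_pos: [0.5937, 0.2309, 0.1496]
ee_rot: [0.993, -0.122, 0.006, -0.002]
ft_force: [0.5, -0.1, 0.1]
width: 0.0554
grip_force: 0.0
```

Run:
```python
from h import *
look('w11.png',[('candle_amber',.028),('candle_dish',.017)])
```

```text
tcp [0.5937 0.2309 0.1496] yaw -0.244
candle_amber 0.79 [294, 198, 347, 255] bgr [ 86 133 162] bbc [0.5855 0.228 ] rect [0.5864 0.2283] [0.0365 0.0393] 76 ell [array([0.5865, 0.2283]), array([0.0364, 0.0393]), np.float64(78.1988)]
candle_dish 0.85 [272, 171, 370, 266] bgr [ 32  89 197] bbc [0.5865 0.2262] rect [0.5861 0.2266] [0.0691 0.0689] 36 ell [array([0.586 , 0.2266]), array([0.0679, 0.0698]), np.float64(88.4537)]
candle_dish 0.5 [293, 199, 347, 252] bgr [ 86 134 163] bbc [0.5819 0.2282] rect [0.5827 0.2287] [0.0384 0.0398] 76 ell [array([0.5824, 0.2286]), array([0.0381, 0.04  ]), np.float64(74.5398)]
```

Tealight placed within about 2 mm. Now the jigger.

step_arm(targets=[[[-1,-4,0],0],[[-2,-8,0],0],[[-4,-12,0],0],[[-6,-16,0],0],[[-8,-20,0],0],[[-9,-24,0],0],[[-10,-28,0],0],[[-11,-32,0],0],[[-13,-36,0],0],[[-14,-40,0],0],[[-15.5,-43.3,0],0],[[-15.5,-43.3,0],0]], fingers=1)

```text
t: 20.25
ee_pos: [0.4321, -0.2064, 0.141]
ee_rot: [0.992, -0.124, -0.002, 0.0]
ft_force: [0.6, 0.9, 0.1]
width: 0.0856
grip_force: 0.0
```

step_arm(targets=[[[0,0,0],0],[[0,0,0],0]])

```text
t: 20.45
ee_pos: [0.4341, -0.2021, 0.1418]
ee_rot: [0.993, -0.122, -0.001, -0.001]
ft_force: [-0.2, 0.7, 0.2]
width: 0.0854
grip_force: 0.0
```

Run:
```python
from h import *
look('w12.png',[('jigger',.073),('cup',.057)])
```

```text
tcp [ 0.4341 -0.2021  0.1418] yaw -0.244
jigger 0.62 [291, 172, 354, 253] bgr [74 81 83] bbc [ 0.4515 -0.21  ] rect [ 0.4506 -0.2109] [0.0343 0.051 ] 81 ell [array([ 0.4503, -0.2107]), array([0.0349, 0.0525]), np.float64(82.8072)]
cup 0.94 [79, 178, 197, 285] bgr [58 64 66] bbc [ 0.4632 -0.0941] rect [ 0.4623 -0.0948] [0.0783 0.065 ] 89 ell [array([ 0.4643, -0.0935]), array([0.0625, 0.0804]), np.float64(21.3486)]
```

View pics/w12.png

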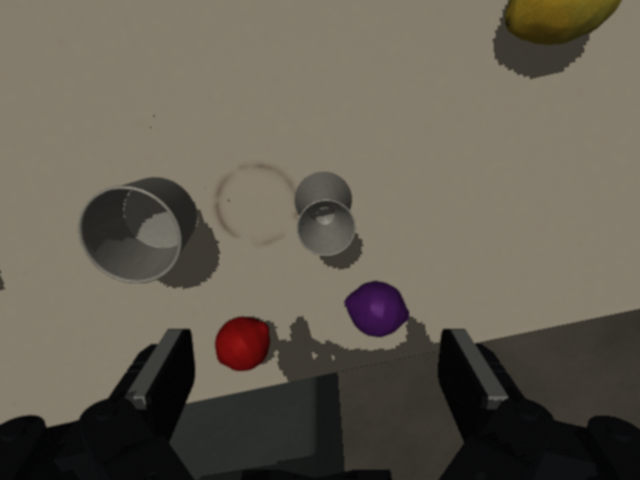

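The jigger's top rim is at (326,228) with its foot near (323,199). The cup's rim is at (131,234).

Run:
```python
from h import *
print(ray('wrist',326,228,.073),ray('wrist',323,199,.0),ray('wrist',131,234,.057))
```

```text
[ 0.44226886 -0.20965586  0.073     ] [ 4.42551539e-01 -2.09052558e-01 -5.55111512e-17] [ 0.46296715 -0.08893493  0.057     ]
```

step_arm(targets=[[[0.8,-0.7,0],0],[[0.8,-0.7,-4],0],[[0.8,-0.7,-8],0],[[0.8,-0.7,-11],0],[[0.8,-0.7,-13],0],[[0.8,-0.7,-13.9],0],[[0.8,-0.7,-13.9],0],[[0.8,-0.7,-13.9],0]])

```text
t: 21.4
ee_pos: [0.4437, -0.2108, 0.0045]
ee_rot: [0.993, -0.122, 0.001, 0.0]
ft_force: [0.4, -0.7, 1.0]
width: 0.0854
grip_force: 0.0
```

step_arm(targets=[[[0,0,0],0],[[0,0,0],0],[[0,0,0],0],[[0,0,0],0],[[0,0,0],0],[[0,0,0],0],[[0,0,0],0]], fingers=0)

```text
t: 22.1
ee_pos: [0.4431, -0.2105, 0.005]
ee_rot: [0.993, -0.122, 0.001, 0.0]
ft_force: [-0.6, 0.5, 6.0]
width: 0.0355
grip_force: 59.8
```

step_arm(targets=[[[0,0,4],0],[[0,0,8],0],[[0,0,11],0],[[0,0,13],0],[[0,4,13],0],[[1,8,13],0],[[2,12,13],0],[[3,16,13],0],[[4,20,13],0],[[4,24,13],0],[[4,28,13],0],[[4,32,13],0]])

```text
t: 23.3
ee_pos: [0.4822, 0.1113, 0.1339]
ee_rot: [0.993, -0.122, 0.0, 0.0]
ft_force: [0.2, -0.3, -0.3]
width: 0.0354
grip_force: 60.7
```

step_arm(targets=[[[0,4,0],0],[[0,8,0],0],[[0,12,0],0],[[0,14.3,0],0],[[0,14.3,0],0],[[0,14.3,0],0],[[0,14.3,0],0]])

```text
t: 24.0
ee_pos: [0.4823, 0.2516, 0.1337]
ee_rot: [0.993, -0.122, -0.0, 0.0]
ft_force: [-0.1, 0.0, -1.2]
width: 0.0354
grip_force: 60.7
```

Run:
```python
from h import *
look('w13.png',[('jigger',.17),('jigger_pocket',.04)])
```

```text
tcp [0.4823 0.2516 0.1337] yaw -0.245
jigger 0.57 [261, 248, 375, 446] bgr [105 115 118] bbc [0.4787 0.2519] rect [0.4758 0.2559] [0.0447 0.083 ] 85 ell [array([0.4721, 0.2541]), array([0.0418, 0.0886]), np.float64(77.0431)]
jigger_pocket 0.85 [247, 159, 365, 277] bgr [15 15 16] bbc [0.4918 0.2556] rect [0.4906 0.2562] [0.0737 0.0774] 75 ell [array([0.4933, 0.2563]), array([0.0824, 0.0875]), np.float64(20.9162)]
```

View pics/w13.png

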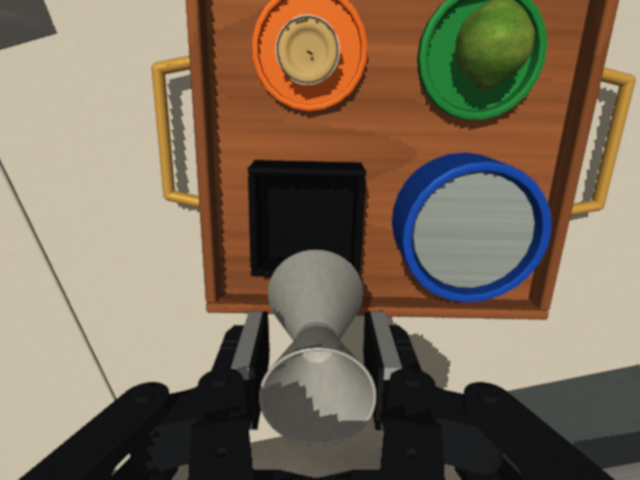

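The jigger is held upright, the pocket rim centre is at (307,219) and the blue well at (472,228). The lime and tealight are fine.

step_arm(targets=[[[0.6,0.4,0],0],[[0.6,0.4,-4],0],[[0.6,0.4,-8],0],[[0.6,0.4,-10.5],0],[[0.6,0.4,-11.2],0],[[0.6,0.4,-11.5],0],[[0.6,0.4,-11.5],0],[[0.6,0.4,-11.5],0]])

```text
t: 24.95
ee_pos: [0.49, 0.2572, 0.0203]
ee_rot: [0.993, -0.122, 0.001, -0.001]
ft_force: [0.1, 0.1, -0.7]
width: 0.0358
grip_force: 60.7
```

Run:
```python
from h import *
s=bot.sense();print(s['ee_pos'],s['ft_force'],s['width']);look('w14.png',[('jigger',.086)])
```

```text
[0.48999747 0.2572007  0.02029163] [ 0.05620194  0.07882215 -0.65803012] 0.035825837020235445
tcp [0.49   0.2572 0.0203] yaw -0.244
jigger 0.71 [259, 249, 378, 445] bgr [138 149 153] bbc [0.504  0.2529] rect [0.5009 0.2522] [0.0349 0.0647] 69 ell [array([0.499 , 0.2547]), array([0.0325, 0.069 ]), np.float64(76.9607)]
```

step_arm(targets=[[[0,0,0],0],[[0,0,0],0],[[0,0,0],0],[[0,0,0],0],[[0,0,0],0],[[0,0,4],0],[[0,0,8],0],[[0,0,12],0],[[0,0,13],0],[[0,0,13],0]], fingers=0.72)

```text
t: 26.05
ee_pos: [0.4898, 0.2572, 0.1508]
ee_rot: [0.993, -0.122, 0.002, -0.001]
ft_force: [-1.7, -0.8, -0.2]
width: 0.0613
grip_force: 0.0
```

Run:
```python
from h import *
look('w15.png',[('jigger',.086),('jigger_pocket',.04),('cup_lift',.054)])
```

```text
tcp [0.4898 0.2572 0.1508] yaw -0.244
jigger 0.62 [290, 191, 346, 273] bgr [108 117 120] bbc [0.4957 0.2533] rect [0.4953 0.2532] [0.0334 0.0503] 75 ell [array([0.4953, 0.2539]), array([0.0336, 0.053 ]), np.float64(77.8451)]
jigger_pocket 0.76 [263, 166, 372, 280] bgr [15 15 17] bbc [0.4877 0.2547] rect [0.4877 0.2545] [0.0731 0.0785] 74 ell [array([0.4872, 0.2549]), array([0.0798, 0.0873]), np.float64(76.8056)]
cup_lift 0.58 [398, 160, 550, 296] bgr [118  98  85] bbc [0.4635 0.1568] rect [0.4632 0.1576] [0.1009 0.0894] 23 ell [array([0.4619, 0.1582]), array([0.0879, 0.1019]), np.float64(126.3605)]
```

View pics/w15.png

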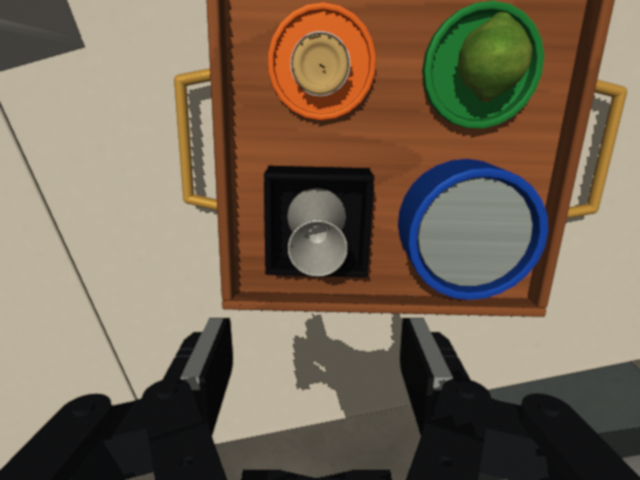

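Jigger stands upright in the pocket (rim at (318,249)), and the blue well rim is at (473,232). Now the cup.

Run:
```python
from h import *
print(ray('wrist',473,232,.054))
```

```text
[0.46158643 0.15803399 0.054     ]
```

step_arm(targets=[[[0,-4,0],0],[[-0.5,-8,0],0],[[-1,-12,0],0],[[-1.5,-16,0],0],[[-2,-20,0],0],[[-2.5,-24,0],0],[[-2.7,-28,0],0],[[-2.7,-32,0],0],[[-2.7,-34.6,0],0],[[-2.7,-34.6,0],0],[[-2.7,-34.6,0],0],[[-2.7,-34.6,0],0]], fingers=1)

```text
t: 27.45
ee_pos: [0.4609, -0.0882, 0.148]
ee_rot: [0.993, -0.122, -0.001, -0.001]
ft_force: [0.1, 0.3, 0.2]
width: 0.0852
grip_force: 0.0
```

Run:
```python
from h import *
look('w16.png',[('cup',.057)])
# bright rim: fit circle of 65 mm at z=.057 -> project and score gradient
s=bot.sense();from scipy.spatial.transform import Rotation as Ro
c=bot.get_calibration('wrist');T=np.array(c['tool_from_camera']);W=Ro.from_quat(s['ee_rot']).as_matrix()
im=cv2.GaussianBlur(cv2.cvtColor(cv2.imread('pics/w16.png'),6),(3,3),0).astype(float)
gx=cv2.Sobel(im,-1,1,0);gy=cv2.Sobel(im,-1,0,1);g=np.hypot(gx,gy)
a=np.linspace(0,2*np.pi,120)
best=[]
for r,z in ((.0325,.057),(.028,.001)):
  L=[]
  for x in np.arange(.445,.480,.001):
    for y in np.arange(-.105,-.075,.001):
      X=np.c_[x+r*np.cos(a),y+r*np.sin(a),0*a+z]-s['ee_pos'];P=((X@W)-T[:3,3])@T[:3,:3]
      u=np.clip((c['fx']*P[:,0]/P[:,2]+c['cx']).round().astype(int),0,639);v=np.clip((c['fy']*P[:,1]/P[:,2]+c['cy']).round().astype(int),0,479)
      L.append((g[v,u].mean(),x,y))
  print(r,sorted(L)[-3:])
```

```text
tcp [ 0.4609 -0.0882  0.148 ] yaw -0.244
cup 0.64 [265, 173, 365, 278] bgr [67 73 75] bbc [ 0.465  -0.0885] rect [ 0.4627 -0.0881] [0.0644 0.0655] 34 ell [array([ 0.4634, -0.0879]), array([0.0631, 0.0681]), np.float64(77.1759)]
0.0325 [(np.float64(76.28344736451572), np.float64(0.462), np.float64(-0.08899999999999998)), (np.float64(78.85087680578899), np.float64(0.462), np.float64(-0.08999999999999998)), (np.float64(83.23226415546688), np.float64(0.462), np.float64(-0.08699999999999998))]
0.028 [(np.float64(82.22093100756778), np.float64(0.461), np.float64(-0.08799999999999998)), (np.float64(83.04834433236131), np.float64(0.461), np.float64(-0.08699999999999998)), (np.float64(86.97534574953941), np.float64(0.462), np.float64(-0.08699999999999998))]
```

The cup is directly below at (0.462, -0.088). Descending and gripping high on its wall.

step_arm(targets=[[[0.1,0,-4],0],[[0.1,0,-8],0],[[0.1,0,-11],0],[[0.1,0,-14],0],[[0.1,0,-15.6],0],[[0.1,0,-16.2],0],[[0.1,0,-16.2],0],[[0.1,0,-16.2],0]])

```text
t: 28.35
ee_pos: [0.4635, -0.0892, -0.0124]
ee_rot: [0.993, -0.121, 0.001, 0.0]
ft_force: [0.2, -0.2, 0.7]
width: 0.0852
grip_force: 0.0
```

step_arm(targets=[[[0,0,0],0],[[0,0,0],0],[[0,0,0],0],[[0,0,0],0],[[0,0,0],0],[[0,0,0],0]], fingers=0)

```text
t: 28.95
ee_pos: [0.4637, -0.0894, -0.0116]
ee_rot: [0.993, -0.122, 0.001, 0.0]
ft_force: [-0.3, 0.9, 6.3]
width: 0.0625
grip_force: 63.7
```

step_arm(targets=[[[0,0,4],0],[[0,0,8],0],[[0,0,12],0],[[0,0,14],0],[[0,4,14],0],[[0,8,14],0],[[0,12,14],0],[[0,16,14],0],[[-0.2,20,14],0],[[-0.2,24.2,14],0],[[-0.2,24.2,14],0],[[-0.2,24.2,14],0]])

```text
t: 30.15
ee_pos: [0.4602, 0.1533, 0.1271]
ee_rot: [0.993, -0.12, 0.0, 0.0]
ft_force: [0.0, 0.8, -1.5]
width: 0.0623
grip_force: 66.3
```

Run:
```python
from h import *
bot.camera('wrist');look('w17.png',[('cup_lift',.054),('cup',.185)])
s=bot.sense();from scipy.spatial.transform import Rotation as Ro
c=bot.get_calibration('wrist');T=np.array(c['tool_from_camera']);W=Ro.from_quat(s['ee_rot']).as_matrix()
raw=cv2.imread('pics/w17.png').astype(float)
b=raw[...,0]-raw[...,2]   # blue minus red
m=cv2.GaussianBlur((b>40).astype(float),(3,3),0)
a=np.linspace(0,2*np.pi,120);L=[]
for x in np.arange(.445,.480,.001):
  for y in np.arange(.135,.170,.001):
    X=np.c_[x+.043*np.cos(a),y+.043*np.sin(a),0*a+.054]-s['ee_pos'];P=((X@W)-T[:3,3])@T[:3,:3]
    u=np.clip((c['fx']*P[:,0]/P[:,2]+c['cx']).round().astype(int),0,639);v=np.clip((c['fy']*P[:,1]/P[:,2]+c['cy']).round().astype(int),0,479)
    L.append((m[v,u].mean(),x,y))
for l in sorted(L)[-6:]: print(np.round(l,3))
```

```text
tcp [0.4603 0.1524 0.127 ] yaw -0.243
cup_lift 0.92 [238, 158, 389, 278] bgr [123 106  93] bbc [0.4744 0.1498] rect [0.4729 0.1514] [0.0901 0.0749] 78 ell [array([0.4714, 0.1514]), array([0.0758, 0.0936]), np.float64(168.5325)]
cup 0.67 [209, 251, 426, 479] bgr [82 90 92] bbc [0.4642 0.1503] rect [0.4607 0.1516] [0.0687 0.0825] 75 ell [array([0.4578, 0.1526]), array([0.068 , 0.0828]), np.float64(75.865)]
cup 0.48 [100, 18, 172, 90] bgr [ 80 125 151] bbc [0.5612 0.1717] rect [0.5616 0.1718] [0.0172 0.0158] 84 ell [array([0.5614, 0.172 ]), array([0.0157, 0.0174]), np.float64(152.824)]
[0.692 0.461 0.153]
[0.694 0.46  0.155]
[0.694 0.46  0.154]
[0.697 0.461 0.155]
[0.7   0.461 0.154]
[0.7   0.462 0.154]
```

View pics/w17.png

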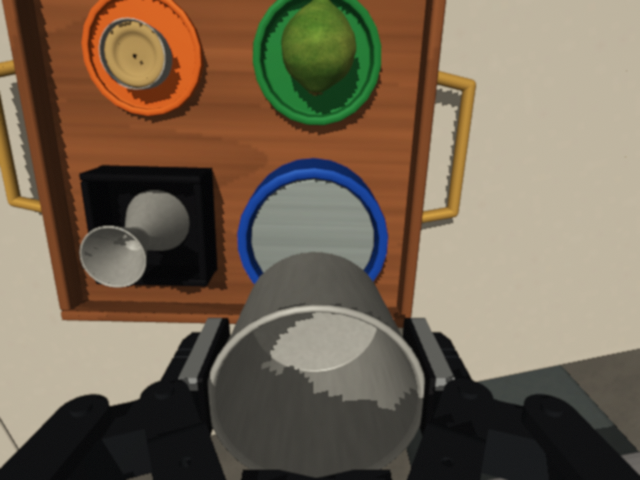

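The cup is upright over the well (well rim centre about (313,230)), everything else placed fine. Lowering onto the platform.

step_arm(targets=[[[0.2,0.1,-4],0],[[0.2,0.1,-7],0],[[0.2,0.1,-8.5],0],[[0.2,0.1,-9.2],0],[[0.2,0.1,-9.8],0],[[0.2,0.1,-10.2],0],[[0.2,0.1,-10.2],0],[[0.2,0.1,-10.2],0]])

```text
t: 31.15
ee_pos: [0.4633, 0.1536, 0.0255]
ee_rot: [0.993, -0.122, 0.001, -0.0]
ft_force: [0.0, 0.0, -0.3]
width: 0.0623
grip_force: 66.4
```

step_arm(targets=[[[0,0,0],0],[[0,0,0],0],[[0,0,0],0],[[0,0,0],0],[[0,0,0],0],[[0,0,0],0],[[0,0,4],0],[[0,0,8],0],[[0,0,11],0],[[0,0,13],0],[[0,0,13],0],[[0,0,13],0]], fingers=1)

```text
t: 32.35
ee_pos: [0.4623, 0.1536, 0.1545]
ee_rot: [0.993, -0.122, -0.0, 0.0]
ft_force: [0.2, -0.1, -0.8]
width: 0.0854
grip_force: 0.0
```

Run:
```python
from h import *
look('w18.png',[('cup',.090),('cup_lift',.054),('jigger',.086),('lime_center',.034),('candle_amber',.028)])
bot.camera('top')
for q in ('cup','cup_lift','lemon_center','candle_white','jigger'):
    for r in bot.cut_out('top',q)[:1]: print(q,r['conf'],r['bbox'])
bot.camera('side')
for q in ('cup','jigger','cup_lift'):
    for r in bot.cut_out('side',q)[:1]: print(q,r['conf'],r['bbox'])
c=bot.get_calibration('side')
for z in (.090,.105):   # expected top rim rows in side view for a sunk / unsunk cup
    a=np.linspace(0,2*np.pi,60);X=np.c_[.461+.0325*np.cos(a),.153+.0325*np.sin(a),0*a+z]@np.array(c['R']).T+c['t']
    print(z,(c['fx']*X[:,0]/X[:,2]+c['cx']).min().round(1),(c['fy']*X[:,1]/X[:,2]+c['cy']).min().round(1))
```

```text
tcp [0.4623 0.1536 0.1545] yaw -0.244
cup 0.81 [262, 183, 371, 299] bgr [101 110 113] bbc [0.464  0.1525] rect [0.462 0.155] [0.0665 0.0642] 24 ell [array([0.4628, 0.1541]), array([0.0626, 0.0688]), np.float64(74.8173)]
cup_lift 0.77 [247, 154, 385, 275] bgr [104  63  45] bbc [0.4696 0.1514] rect [0.4684 0.1511] [0.0899 0.0808] 71 ell [array([0.4575, 0.155 ]), array([0.0833, 0.0965]), np.float64(73.3778)]
jigger 0.71 [108, 184, 201, 269] bgr [ 94 103 105] bbc [0.4941 0.2417] rect [0.4939 0.2426] [0.034  0.0634] 25 ell [array([0.4935, 0.2428]), array([0.0329, 0.0699]), np.float64(24.4568)]
jigger 0.27 [285, 7, 356, 96] bgr [34 93 71] bbc [0.5616 0.1263] rect [0.5602 0.1268] [0.0347 0.0354] 21 ell [array([0.5604, 0.1263]), array([0.0339, 0.0387]), np.float64(70.6678)]
lime_center 0.55 [287, 7, 355, 96] bgr [34 94 72] bbc [0.5657 0.1243] rect [0.5642 0.125 ] [0.0417 0.0425] 30 ell [array([0.5644, 0.1247]), array([0.0401, 0.0469]), np.float64(72.1716)]
candle_amber 0.93 [124, 28, 188, 92] bgr [ 78 123 149] bbc [0.5868 0.2275] rect [0.5873 0.2284] [0.0404 0.037 ] 76 ell [array([0.5871, 0.2284]), array([0.0371, 0.0406]), np.float64(153.7292)]
cup 0.8 [204.4, 243.5, 237.4, 279.7]
cup_lift 0.58 [200.3, 238.7, 251.8, 287.2]
lemon_center 0.97 [477.5, 212.7, 512.8, 239.2]
candle_white 0.84 [346.0, 164.2, 363.7, 179.4]
jigger 0.63 [200.9, 239.0, 252.7, 285.3]
cup 0.7 [309.0, 267.9, 339.9, 308.4]
jigger 0.85 [300.2, 316.5, 319.7, 350.7]
cup_lift 0.88 [303.9, 287.8, 353.9, 327.5]
0.09 306.7 268.0
0.105 306.6 261.8
```

The side view's cup rim row of 268 matches the sunk cup (268 expected, 262 if not sunk). Everything else is in place, and the lemon and white tealight haven't moved.

```bash
python3 -c "
from h import *
print(bot.close_job())"
```

```text
the job is handed in; nothing more can be done
None
```

The caddy is laid up and handed in: cup sunk in the blue well, jigger in the black pocket, lime in the green bowl and amber tealight in the orange dish, with the lemon and white tealight left where they lay; all this was checked in the last pictures, but handing in returned no verdict.

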